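# Lay out a candle sample set

## Robot

A 7-joint arm with a two-finger parallel gripper is mounted at the origin on the work surface. World frame = base frame: x ahead of the robot, y to its left, z up, the work surface at z = 0. Lengths are in mm, angles in rad, forces in N, time in s.
With the tool pointing down it reaches from about 425 to 950 mm from the base axis. Payload 4.7 kg.
Tool frame: the origin (TCP) lies at the very end of the fingers, on their centre line; the grasp point (between the pads) lies 19 mm behind it (ctrl.pinch_z is the distance from the TCP to the grasp point, in mm); z points along the fingers, x is the direction in which the jaws open and shut, and the axes are right-handed (so a half turn about z gives the same grasp; the last joint's range is limited). The gripper opens to 87 mm and grips with 3 to 60 N. Pads are 19 mm wide; open, the fingers measure 117 mm over their backs; the gripper's body (75 mm by 190 mm) begins 51 mm behind the grasp point.
Start: joints at [-1.378, 0.469, -0.049, 1.532, 0.024, 1.141, -0.082], TCP at [148.447, 658.493, 222.573] pointing down, gripper open.
Joint ranges: [-2.59, 2.59], [-0.33, 1.99], [-1.39, 1.29], [0.1, 2.45], [-1.04, 4.18], [0.21, 1.99], [-2.66, 2.66]. Speed limits (rad/s): [2.57, 2.57, 3.14, 3.14, 3.14, 3.14, 3.14].

## Interface

Orientations are given as a rotation vector (axis times angle).
In Python, from plant import ctrl gives the robot as it stands.
- The arm moves only by the tool send_rows, never from a script. Its argument "motion" is one flat list of numbers, 5 for each row, row after row: the closure, from 0 (fully open) to 1 (shut), then the shift along the tool's x, y, z in m, then the turn about the tool's z in rad. In form: [grip, dx, dy, dz, roll, grip, dx, dy, dz, roll, ...]. A call has 1 to 10 rows; each row is the pose to reach, as a shift and turn from the pose commanded when the call began, along the tool's axes at that moment; what a row does not reach only later rows make up. A row lasts 1/12 s, in which the tool goes at most 41.7 mm and 7.16 degrees, less where a joint would pass 70% of its speed; a pose out of reach is approached as far as the arm can. A call with a gripper value outside its range is refused whole. The fingers move at their own pace and stop on an object; "grip_force" is the grip in N (left out, the last holds). Time passes only in rows, so rows that repeat a pose let the fingers close. It gives the time, the measured TCP pose, the force and the opening at its end, in the units of the state.
- ctrl.read_state(): the state, without advancing time (a new reading comes with each control period).
- ctrl.get_image(name): name is "side" or "top"; returns a dict with "pixels" (400x640x3 uint8, blue, green, red), "range_z" (400x640 float32, mm along the optical axis (not along the pixel's ray), 0 where there is no reading), "fx", "fy", "cx", "cy" (pixels), "xyz" and "rotation" of the camera in the world. Camera axes: x right, y up, looking along -z (the intrinsics and any distortion apply to the point x, -y, -z); pixel columns grow to the right and rows downward; lengths in mm; the calibration is good to about 2 mm. A picture is of the moment at which its call begins.
- ctrl.job_done(): hands the job in, once; it reports no verdict.
The state is a dict: "t": time; "joint_positions": joint angles; "qd": joint speeds; "joint_torque": joint torques, N m; "eef_pos": TCP position; "ee_rot": TCP orientation; "force": force on the tool from outside, world axes, zero at the start; "torque": the same for the moment, N m; "width": opening from 0.0 (shut) to 1.0 (fully open).
Only numpy, scipy, OpenCV 4.12 (cv2) and the standard library are available. Lean on these libraries where they do the work, as an engineer would, in place of code of your own. Each camera call takes 0.05 s, during which the arm holds its last target. There are 200 camera calls.

## Task

Lay out the sample set: stand the tall candle in the middle of the square wooden block, the broad short candle in the middle of the round steel plate, and the frosted cup on the counter in line with and halfway between block and plate, with the wooden lid resting centred on the cup. Stand the flat round tin on the counter directly in front of the block, on the side facing the robot, centred on that side and a finger's width (about 2 cm) clear of it. Everything ends upright and released, and the stick pot and the steel mug stay where they are.

Things in the scene. Friction and masses are not known exactly. Their poses are not given: they have to be found in the camera images.
- tall_mid (a point): Centre of the tall candle: a loose upright ivory wax cylinder, 45 mm diameter, 100 mm high, one thin wick on top (a soft 9 mm stub, look only). The point is on its axis, 50 mm above its underside; z is its axis, up. About 0.15 kg.
- broad_mid (a point): Centre of the broad short candle: a loose upright ivory wax cylinder, 64 mm diameter, 45 mm high, three thin wicks on top (look only). The point is on its axis, 22.5 mm above its underside; z up. About 0.13 kg.
- cup_mid (a point): Centre of the frosted cup: a loose pale green-white round cup 70 mm high, 54 mm diameter at the foot, widening to 62 mm at the rim, filled with wax to 14 mm below the rim. The only such cup within the work area (the many cups in the two trays far to either side are scenery). The point is on its axis, 35 mm above its underside; z up. About 0.2 kg.
- lid_mid (a point): The wooden lid: a loose flat disc, 66 mm diameter and 8 mm thick, flat underneath, with a round knob on top, 22 mm diameter, from 8 to 34 mm above the underside. The point is on its axis, 17 mm above its underside, thus inside the knob; z up. It rests freely on the cup's rim. About 0.045 kg.
- tin_mid (a point): Centre of the flat round tin: a loose closed plain aluminium cylinder, 56 mm diameter, 30 mm high. The point is on its axis, 15 mm above its underside; z up. About 0.09 kg.
- block: The square wooden block, 100 x 100 mm and 25 mm high, fixed to the counter. Origin at the centre of its underside, on the counter; z up; its -x axis points out of its front side, the one facing the robot (the block is turned by up to 9 degrees), and its y axis (one way or the other) points to the plate, whose centre is 320 mm away.
- plate: The round steel plate, 116 mm diameter, dark with a bright edge, 10 mm high with a flat top, fixed to the counter. Origin at the centre of its underside, on the counter; z up.
- stickpot: Bystander: a black round pot, 68 mm diameter, 85 mm high, with thin wooden sticks standing up to about 135 mm. Origin at the centre of its underside. Leave alone.
- jug: Bystander: an open steel mug, 84 mm diameter at the rim, 95 mm high, with a handle at its +y side. Origin at the centre of its underside. Leave alone.

How it is judged (in metres and radians):
At the end, for the whole second after the job is handed in: All upright, released, at rest: candles within 14 mm of the middle of block and plate; cup on the counter within 15 mm of half-way between them and of their line; lid level on the rim, 10 mm; tin on the counter 3 to 37 mm before the block's front, within 15 mm of its middle (height (world z) of tall_mid between 0.069 and 0.081 m and angle between each of tall_mid, broad_mid, cup_mid, lid_mid, tin_mid's own z axis and vertical below 0.1 rad and linear speed of each of tall, broad, cup, lid, tin below 0.02 m/s and height (world z) of broad_mid between 0.0265 and 0.0385 m and height (world z) of cup_mid between 0.029 and 0.041 m and height (world z) of lid_mid between 0.081 and 0.093 m and height (world z) of tin_mid between 0.009 and 0.021 m and horizontal distance between tall_mid and block below 0.014 m and horizontal distance between broad_mid and plate below 0.014 m and horizontal distance between cup_mid and block below 0.175 m and horizontal distance between cup_mid and plate below 0.175 m and x of cup_mid in the frame of block between -0.015 and 0.015 m and horizontal distance between lid_mid and cup_mid below 0.01 m and x of tin_mid in the frame of block between -0.115 and -0.081 m and y of tin_mid in the frame of block between -0.015 and 0.015 m); the robot touches nothing.
It fails at once if the stick pot is moved more than 3 cm or knocked over (distance of stickpot from where it was at the start of the episode above 0.03 m or angle between stickpot's own z axis and vertical above 0.4 rad).
It fails at once if the steel mug is moved more than 3 cm or knocked over (distance of jug from where it was at the start of the episode above 0.03 m or angle between jug's own z axis and vertical above 0.4 rad).
It also fails if it takes over 144 s, if anything falls off the work surface, if the arm or the gripper's body presses on something with over 40 N, if the wrist force passes 120 N, or if a joint passes its speed limit or range.

## Working session

There is one attempt and no reset: what is moved stays moved. The work goes in short steps, Python scripts to look and compute and a tool call to move; the robot and the scene stay as the last step left them, time stands still between calls to the robot, and variables do not carry over. Pictures are saved under pics/ and viewed, about 12 in all and at most 16, crops included, and the job is handed in when it is done.

Besides the shell and the picture viewer there is one more tool, called after ">>>" by a JSON object that holds its "name" and its "arguments", one argument or row to a line. send_rows: Moves the arm, as the interface text tells. Its arguments: {"type":"object","properties":{"motion":{"type":"array","items":{"type":"number"}},"grip_force":{"type":"number"}},"required":["motion"]}

```bash
ls; mkdir -p pics; python3 - <<'E'
from plant import ctrl
import cv2
s=ctrl.read_state();print(s)
for n in("side","top"):
    d=ctrl.get_image(n);cv2.imwrite(f"pics/{n}0.png",d["pixels"])
    print(n,{k:v for k,v in d.items() if k not in("pixels","range_z")})
E
```

```text
pics
{'t': 0.0, 'joint_positions': array([-1.37788432,  0.46947049, -0.04859284,  1.53365543,  0.0241203 ,
        1.14097196, -0.08227316]), 'qd': array([ 5.30756355e-04,  9.40933472e-04, -7.77460198e-04,  9.21270993e-04,
        8.98118517e-04,  2.33238376e-04,  7.06054348e-05]), 'joint_torque': array([ 2.01526706e-05, -5.07969761e+01, -8.07630457e-02, -2.36156237e+01,
       -6.14472921e-02,  3.81367444e-02,  1.89642960e-04]), 'eef_pos': array([148.36752076, 657.90360198, 221.49612728]), 'ee_rot': array([ 2.45260806e+00,  1.96121510e+00, -2.26516164e-03]), 'force': array([0.07304481, 0.58043283, 0.03501992]), 'torque': array([ 0.00264151, -0.06727516,  0.02373818]), 'width': 0.9992329816396094}
side {'fx': 420.6866085157976, 'fy': 420.6866085157976, 'cx': 320.3595997716066, 'cy': 199.73464485066768, 'xyz': array([219.00540862, 627.18119613, 702.73927591]), 'rotation': array([ 0.26100418, -1.07563074, -2.449479  ])}
top {'fx': 397.6799448997227, 'fy': 397.6799448997227, 'cx': 319.26457731974295, 'cy': 196.07814131344028, 'xyz': array([ 397.96175337,    3.69208064, 1004.58979218]), 'rotation': array([ 0.10720231, -0.12745088, -1.59424217])}
```

View pics/top0.png

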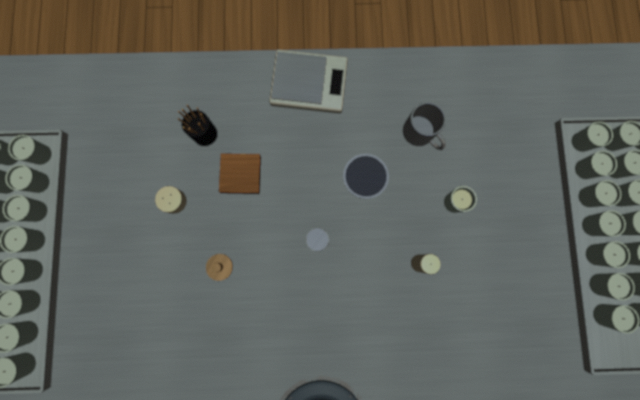

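View pics/side0.png

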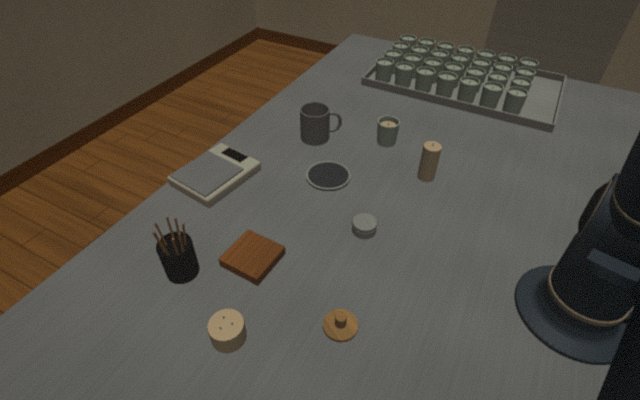

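```bash
cat > h.py <<'E'
from plant import ctrl
import numpy as np, cv2
from scipy.spatial.transform import Rotation as R
def cloud(n,save=None):
    d=ctrl.get_image(n)
    if save: cv2.imwrite(save,d["pixels"])
    v,u=np.mgrid[0:400,0:640]; z=d["range_z"]
    p=np.stack([(u-d["cx"])/d["fx"]*z,-(v-d["cy"])/d["fy"]*z,-z],-1)
    w=p@R.from_rotvec(d["rotation"]).as_matrix().T+d["xyz"]
    w[z<=0]=np.nan
    return d,w
def ray(d,u,v,h):
    q=R.from_rotvec(d["rotation"]).as_matrix()@np.array([(u-d["cx"])/d["fx"],-(v-d["cy"])/d["fy"],-1])
    return d["xyz"]+q*(h-d["xyz"][2])/q[2]
E
python3 - <<'E'
from h import *
for n in("top","side"):
    d,w=cloud(n)
    print(n,"counter z",np.nanpercentile(w[200:300,330:400,2],[5,50,95]))
    m=((w[...,2]>7)&(abs(w[...,1])<560)&(w[...,0]>230)&(w[...,0]<900)&(w[...,2]<200)).astype(np.uint8)
    k,l,s,c=cv2.connectedComponentsWithStats(m)
    for i in range(1,k):
        if s[i,4]<40: continue
        P=w[l==i]; zt=np.percentile(P[:,2],90); T=P[P[:,2]>zt-6]
        (cx,cy),r=cv2.minEnclosingCircle(T[:,:2].astype(np.float32))
        print(c[i].round(),s[i,4],"top",zt.round(1),"circ",round(cx),round(cy),round(r,1),"mean",T.mean(0).round(1))
E
```

```text
top counter z [-2.89257532  0.06451053  3.03457047]
[309.  85.] 3585 top 37.5 circ 842 7 107.4 mean [842.1  21.   35.4]
[426. 126.] 1217 top 94.0 circ 714 -275 42.5 mean [ 713.8 -274.9   93.8]
[198. 127.] 952 top 109.4 circ 720 282 28.9 mean [722.3 284.5 119.8]
[240. 174.] 1623 top 26.8 circ 609 189 68.9 mean [608.2 187.9  24.8]
[366. 176.] 1525 top 12.5 circ 596 -131 58.7 mean [ 594.9 -131.5   10.3]
[171. 200.] 655 top 46.9 circ 544 357 32.0 mean [543.7 356.1  45. ]
[461. 200.] 664 top 69.3 circ 523 -354 31.2 mean [ 522.5 -356.1   68.7]
[317. 240.] 420 top 32.2 circ 437 -3 27.6 mean [437.1  -2.8  30. ]
[219. 267.] 422 top 32.3 circ 377 241 10.7 mean [376.9 240.2  33.3]
[426. 264.] 479 top 101.8 circ 373 -255 22.5 mean [ 372.3 -255.1  100.2]
side counter z [-0.83901218  1.24198381 28.35802308]
[317. 122.] 1268 top 92.7 circ 716 -273 44.0 mean [ 715.3 -272.2   92.9]
[387. 130.] 583 top 69.7 circ 526 -355 34.4 mean [ 524.6 -353.8   68.7]
[429. 160.] 685 top 101.4 circ 375 -255 24.0 mean [ 374.3 -251.7  101. ]
[218. 175.] 2895 top 38.3 circ 843 9 104.3 mean [842.2  25.1  36.6]
[328. 175.] 1052 top 13.1 circ 598 -132 60.1 mean [ 596.6 -128.3   11.4]
[364. 225.] 518 top 32.6 circ 441 -2 28.8 mean [4.388e+02 1.000e-01 3.110e+01]
[177. 253.] 1802 top 111.5 circ 720 283 29.5 mean [723.3 283.2 120.4]
[252. 256.] 2109 top 27.3 circ 613 189 69.7 mean [609.2 191.8  25.8]
[227. 330.] 1328 top 47.0 circ 546 358 32.2 mean [544.9 358.8  45.7]
[340. 324.] 851 top 33.7 circ 379 242 10.7 mean [378.5 242.9  34.1]
```

>>> {"name": "send_rows", "arguments": {
  "motion": [0,-0.1035,0.2265,0,-0.2217,0,-0.1035,0.2265,0,-0.2217,0,-0.1035,0.2265,0,-0.2217,0,-0.1035,0.2265,0,-0.2217,0,-0.1035,0.2265,0,-0.2217,0,-0.1035,0.2265,0,-0.2217,0,-0.1035,0.2265,0,-0.2217,0,-0.1035,0.2265,0,-0.2217,0,-0.1035,0.2265,0,-0.2217],
  "grip_force": 20
}}

```text
t: 0.95
eef_pos: [346.2, 507.9, 222.5]
ee_rot: [-2.221, -2.221, 0.001]
force: [-0.4, -0.4, -0.8]
width: 0.998
```

>>> {"name": "send_rows", "arguments": {
  "motion": [0,-0.1505,0.1985,0.11,0,0,-0.1505,0.1985,0.11,0,0,-0.1505,0.1985,0.11,0,0,-0.1505,0.1985,0.11,0,0,-0.1505,0.1985,0.11,0,0,-0.1505,0.1985,0.11,0,0,-0.1505,0.1985,0.11,0,0,-0.1505,0.1985,0.11,0,0,-0.1505,0.1985,0.11,0]
}}

```text
t: 1.7
eef_pos: [544.6, 357.6, 111.4]
ee_rot: [-2.221, -2.22, 0.003]
force: [-0.3, 0.9, 0.1]
width: 1.003
```

```bash
python3 - <<'E'
from h import *
d,w=cloud("side","pics/s1.png")
d2,w2=cloud("top","pics/t1.png")
cv2.imwrite("pics/c1.png",np.hstack([cv2.resize(d["pixels"][180:400,100:360],None,fx=1.5,fy=1.5),cv2.resize(d2["pixels"][80:300,80:340],None,fx=1.5,fy=1.5)]))
E
```

```text
(no output)
```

View pics/c1.png

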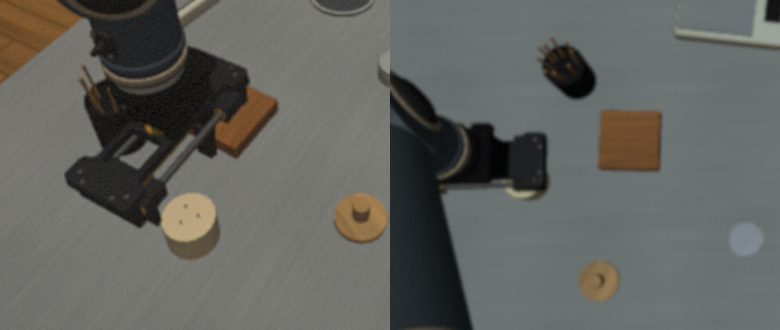

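>>> {"name": "send_rows", "arguments": {
  "motion": [0,0,0,0.03,0,0,0,0,0.06,0,0,0,0,0.085,0,0,0,0,0.098,0,0,0,0,0.101,0,0,0,0,0.101,0]
}}

```text
t: 2.3
eef_pos: [544.1, 358.7, 11.5]
ee_rot: [-2.218, -2.223, 0.0]
force: [-0.3, -0.8, 0.3]
width: 1.0
```

>>> {"name": "send_rows", "arguments": {
  "motion": [1,0,0,0,0,1,0,0,0,0,1,0,0,0,0,1,0,0,0,0,1,0,0,0,0,1,0,0,0,0,1,0,0,0,0,1,0,0,0,0]
}}

```text
t: 2.97
eef_pos: [545.6, 357.5, 12.5]
ee_rot: [2.222, 2.221, 0.002]
force: [-0.0, -1.0, 5.3]
width: 0.728
```

>>> {"name": "send_rows", "arguments": {
  "motion": [1,0,0,-0.02,0,1,0,0,-0.05,0,1,0,0,-0.085,0,1,0,0,-0.12,0,1,0,0,-0.14,0,1,0,0,-0.14,0]
}}

```text
t: 3.47
eef_pos: [547.7, 358.9, 156.9]
ee_rot: [2.221, 2.22, 0.015]
force: [0.6, 0.9, -1.2]
width: 0.724
```

>>> {"name": "send_rows", "arguments": {
  "motion": [1,-0.03,0.003,0,0,1,-0.065,0.007,0,0,1,-0.1,0.01,0,0,1,-0.135,0.014,0,0,1,-0.17,0.018,0,0,1,-0.205,0.022,0,0,1,-0.24,0.026,0,0,1,-0.275,0.029,0,0,1,-0.31,0.033,0,0,1,-0.345,0.036,0,0]
}}

```text
t: 4.3
eef_pos: [580.1, 10.4, 150.0]
ee_rot: [-2.22, -2.22, 0.003]
force: [-0.2, 0.6, -1.0]
width: 0.722
```

>>> {"name": "send_rows", "arguments": {
  "motion": [1,-0.035,0.004,0,0,1,-0.07,0.008,0,0,1,-0.105,0.012,0,0,1,-0.13,0.015,0,0,1,-0.144,0.0155,0,0,1,-0.144,0.0155,0,0,1,-0.144,0.0155,0,0,1,-0.144,0.0155,0,0]
}}

```text
t: 4.97
eef_pos: [596.3, -129.1, 150.7]
ee_rot: [-2.217, -2.223, -0.001]
force: [0.4, 0.1, -1.2]
width: 0.727
```

```bash
python3 -c "
from h import *
s=ctrl.read_state();print(s['eef_pos'],s['ee_rot'],s['joint_positions'],s['force'])
d,w=cloud('side','pics/s2.png')
P=w[(abs(w[...,0]-596)<34)&(abs(w[...,1]+131)<34)&(w[...,2]>100)&(w[...,2]<200)]
"
```

```text
[ 596.33060956 -129.07810969  150.74467967] [-2.21669815e+00 -2.22285253e+00 -7.06197543e-04] [ 0.04049375  0.43302854  0.1392628   1.77567404 -0.07435837  0.93956479
  1.78464776] [ 0.4471295   0.14010162 -1.2253559 ]
```

View pics/s2.png

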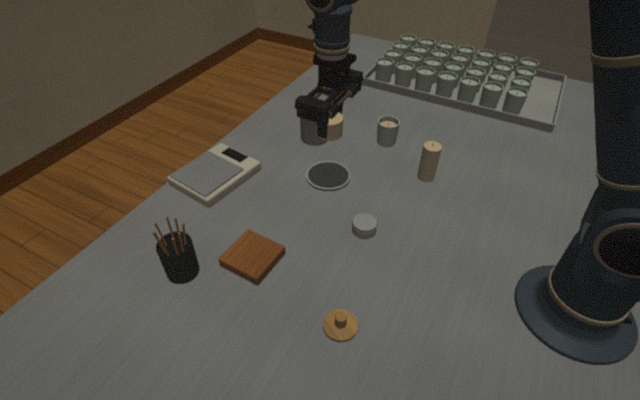

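>>> {"name": "send_rows", "arguments": {
  "motion": [1,-0.001,0,0.035,0,1,-0.001,0,0.07,0,1,-0.001,0,0.1,0,1,-0.001,0,0.115,0,1,-0.001,0,0.123,0,1,-0.001,0,0.127,0,1,-0.001,0,0.129,0,1,-0.001,0,0.129,0,1,-0.001,0,0.129,0]
}}

```text
t: 5.77
eef_pos: [597.6, -132.7, 23.8]
ee_rot: [2.22, 2.221, 0.002]
force: [0.0, 0.1, -1.1]
width: 0.723
```

>>> {"name": "send_rows", "arguments": {
  "motion": [0.1,0,0,0,0,0,0,0,0,0,0,0,0,0,0,0,0,0,0,0,0,0,0,0,0,0,0,0,0,0]
}}

```text
t: 6.27
eef_pos: [596.7, -132.8, 22.7]
ee_rot: [2.222, 2.221, 0.0]
force: [-0.4, 0.3, -0.3]
width: 0.987
```

>>> {"name": "send_rows", "arguments": {
  "motion": [0,0,0,-0.025,0,0,0,0,-0.06,0,0,0,0,-0.1,0,0,0,0,-0.14,0,0,0,0,-0.178,0,0,0,0,-0.178,0]
}}

```text
t: 6.77
eef_pos: [601.3, -134.0, 209.3]
ee_rot: [2.213, 2.212, 0.015]
force: [1.5, -0.3, 0.8]
width: 1.002
```

>>> {"name": "send_rows", "arguments": {
  "motion": [0,-0.017,-0.031,0,0,0,-0.034,-0.062,0,0,0,-0.051,-0.093,0,0,0,-0.068,-0.124,0,0,0,-0.085,-0.155,0,0,0,-0.102,-0.186,0,0,0,-0.116,-0.212,0,0,0,-0.1225,-0.223,0,0,0,-0.1225,-0.223,0,0,0,-0.1225,-0.223,0,0]
}}

```text
t: 7.6
eef_pos: [374.2, -255.2, 200.7]
ee_rot: [2.222, 2.22, 0.002]
force: [-0.2, -0.3, 0.6]
width: 1.002
```

```bash
cat > f.py <<'E'
from h import *
import sys
# find: python3 f.py cam x y radius zlo zhi
def find(cam,x,y,r,zl,zh):
    d,w=cloud(cam); P=w[(np.hypot(w[...,0]-x,w[...,1]-y)<r)&(w[...,2]>zl)&(w[...,2]<zh)]
    if len(P)<15: print(cam,"none",len(P));return
    (cx,cy),rr=cv2.minEnclosingCircle(P[:,:2].astype(np.float32))
    print(cam,"circ",round(cx,1),round(cy,1),round(rr,1),"mean",P.mean(0).round(1),len(P))
s=ctrl.read_state();print(s["t"],s["eef_pos"].round(1),s["ee_rot"].round(3),s["force"].round(1),round(s["width"],3),s["joint_positions"][6].round(2))
a=[float(v) for v in sys.argv[1:]]
for c in("top","side"):
    for i in range(0,len(a),5): find(c,*a[i:i+5])
E
python3 f.py 596 -131 60 48 62 596 -131 75 5 16 373 -255 40 90 110
```

```text
7.6 [ 374.2 -255.2  200.7] [2.222e+00 2.220e+00 2.000e-03] [-0.2 -0.3  0.6] 1.002 2.12
top circ 595.7 -133.0 32.1 mean [ 595.4 -132.5   54.9] 528
top circ 597.4 -126.6 63.6 mean [ 591.1 -127.8   10.1] 1016
top circ 370.1 -267.1 17.9 mean [ 371.9 -269.6   99.9] 82
side circ 599.1 -132.1 34.0 mean [ 596.9 -128.2   55.7] 353
side circ 593.7 -128.7 63.7 mean [ 589.4 -113.8   11.3] 642
side circ 376.1 -254.1 23.6 mean [ 373.8 -250.    99.7] 210
```

>>> {"name": "send_rows", "arguments": {
  "motion": [0,0,0,0.03,0,0,0,0,0.06,0,0,0,0,0.09,0,0,0,0,0.12,0,0,0,0,0.14,0,0,0,0,0.15,0,0,0,0,0.15,0]
}}

```text
t: 8.48
eef_pos: [372.7, -254.3, 48.6]
ee_rot: [-2.217, -2.219, 0.002]
force: [0.7, 0.7, 0.5]
width: 0.996
```

>>> {"name": "send_rows", "arguments": {
  "motion": [1,0,0,0,0,1,0,0,0,0,1,0,0,0,0,1,0,0,0,0,1,0,0,0,0,1,0,0,0,0,1,0,0,0,0,1,0,0,0,0,1,0,0,0,0,1,0,0,0,0]
}}

```text
t: 9.32
eef_pos: [373.7, -255.4, 50.7]
ee_rot: [2.221, 2.221, 0.0]
force: [-1.0, -0.1, 2.9]
width: 0.513
```

>>> {"name": "send_rows", "arguments": {
  "motion": [1,0,0,-0.02,0,1,0,0,-0.05,0,1,0,0,-0.085,0,1,0,0,-0.12,0,1,0,0,-0.14,0,1,0,0,-0.14,0,1,0,0,-0.14,0]
}}

```text
t: 9.9
eef_pos: [373.7, -255.3, 190.9]
ee_rot: [2.22, 2.221, 0.001]
force: [-0.0, 0.2, -1.9]
width: 0.516
```

>>> {"name": "send_rows", "arguments": {
  "motion": [1,0.03,0.016,0,0,1,0.06,0.032,0,0,1,0.09,0.048,0,0,1,0.12,0.064,0,0,1,0.15,0.08,0,0,1,0.18,0.096,0,0,1,0.21,0.112,0,0,1,0.24,0.128,0,0,1,0.27,0.144,0,0,1,0.3,0.16,0,0]
}}

```text
t: 10.73
eef_pos: [532.4, 46.1, 187.7]
ee_rot: [-2.219, -2.219, 0.006]
force: [1.0, -0.1, -1.4]
width: 0.515
```

>>> {"name": "send_rows", "arguments": {
  "motion": [1,0.03,0.016,0,0,1,0.06,0.032,0,0,1,0.09,0.048,0,0,1,0.115,0.06,0,0,1,0.135,0.0705,0,0,1,0.1445,0.0755,0,0,1,0.1445,0.0755,0,0,1,0.1445,0.0755,0,0,1,0.1445,0.0755,0,0]
}}

```text
t: 11.48
eef_pos: [608.3, 186.6, 189.5]
ee_rot: [-2.224, -2.219, 0.005]
force: [0.2, -0.6, -1.7]
width: 0.515
```

```bash
python3 -c "
from h import *
cv2.imwrite('pics/s3.png',ctrl.get_image('side')['pixels'])"; python3 f.py
```

```text
11.5333 [608.6 186.6 190. ] [ 2.224  2.218 -0.003] [-0.4 -0.6 -0.6] 0.517 1.2
```

View pics/s3.png

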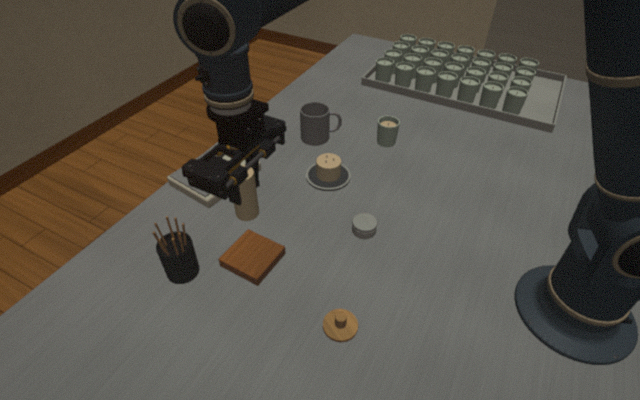

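>>> {"name": "send_rows", "arguments": {
  "motion": [1,0.002,0,0.03,0,1,0.002,0,0.06,0,1,0.002,0,0.085,0,1,0.002,0,0.1,0,1,0.002,0,0.108,0,1,0.002,0,0.112,0,1,0.002,0,0.1145,0,1,0.002,0,0.1145,0,1,0.002,0,0.1145,0]
}}

```text
t: 12.28
eef_pos: [609.9, 191.2, 77.3]
ee_rot: [2.221, 2.22, 0.003]
force: [-0.1, 0.2, -0.8]
width: 0.515
```

>>> {"name": "send_rows", "arguments": {
  "motion": [0.3,0,0,0,0,0.2,0,0,0,0,0.1,0,0,0,0,0,0,0,0,0,0,0,0,0,0,0,0,0,0,0,0,0,0,0,0]
}}

```text
t: 12.87
eef_pos: [609.1, 191.3, 76.1]
ee_rot: [-2.221, -2.221, -0.0]
force: [0.3, -0.4, -0.3]
width: 0.944
```

>>> {"name": "send_rows", "arguments": {
  "motion": [0,0,0,-0.025,0,0,0,0,-0.055,0,0,0,0,-0.085,0,0,0,0,-0.115,0,0,0,0,-0.125,0,0,0,0,-0.125,0]
}}

```text
t: 13.37
eef_pos: [610.9, 191.8, 204.4]
ee_rot: [2.22, 2.219, 0.01]
force: [0.4, 0.2, 0.1]
width: 1.002
```

```bash
python3 f.py 609 189 40 115 128
```

```text
13.3667 [610.9 191.8 204.4] [2.22  2.219 0.01 ] [0.4 0.2 0.1] 1.002 1.2
top circ 608.4 190.9 22.1 mean [603.8 191.3 124.4] 226
side circ 610.8 192.2 22.9 mean [608.1 195.1 124.7] 374
```

>>> {"name": "send_rows", "arguments": {
  "motion": [0,-0.03,-0.026,0,0,0,-0.055,-0.048,0,0,0,-0.08,-0.07,0,0,0,-0.105,-0.092,0,0,0,-0.13,-0.115,0.01,0,0,-0.155,-0.137,0.03,0,0,-0.175,-0.155,0.055,0,0,-0.1935,-0.1705,0.08,0,0,-0.1935,-0.1705,0.1,0,0,-0.1935,-0.1705,0.1,0]
}}

```text
t: 14.3
eef_pos: [433.0, -3.8, 96.4]
ee_rot: [-2.219, -2.213, 0.014]
force: [-0.3, -0.2, 0.5]
width: 1.0
```

>>> {"name": "send_rows", "arguments": {
  "motion": [0,0,0,0.03,0,0,0,0,0.06,0,0,0,0,0.08,0,0,0,0,0.09,0,0,0,0,0.094,0,0,0,0,0.094,0,0,0,0,0.094,0]
}}

```text
t: 14.88
eef_pos: [439.1, -1.9, 7.3]
ee_rot: [2.221, 2.222, 0.001]
force: [-0.2, -0.2, 0.3]
width: 1.001
```

>>> {"name": "send_rows", "arguments": {
  "motion": [1,0,0,0,0,1,0,0,0,0,1,0,0,0,0,1,0,0,0,0,1,0,0,0,0,1,0,0,0,0,1,0,0,0,0,1,0,0,0,0,1,0,0,0,0]
}}

```text
t: 15.63
eef_pos: [438.7, -2.3, 7.2]
ee_rot: [2.222, 2.221, 0.0]
force: [-1.8, -0.8, 5.1]
width: 0.635
```

>>> {"name": "send_rows", "arguments": {
  "motion": [1,0,0,-0.02,0,1,0,0,-0.045,0,1,0,0,-0.07,0,1,0,0,-0.08,0,1,0,0,-0.08,0,1,0,0,-0.08,0]
}}

```text
t: 16.13
eef_pos: [438.5, -2.3, 87.0]
ee_rot: [2.221, 2.221, 0.001]
force: [-0.5, -0.8, -0.8]
width: 0.639
```

>>> {"name": "send_rows", "arguments": {
  "motion": [1,0.03,0.011,0,0,1,0.06,0.022,0,0,1,0.09,0.033,0,0,1,0.12,0.045,0,0,1,0.15,0.056,0,0,1,0.175,0.065,0,0,1,0.19,0.071,0,0,1,0.1955,0.0725,0,0,1,0.1955,0.0725,0,0,1,0.1955,0.0725,0,0]
}}

```text
t: 16.97
eef_pos: [510.2, 191.3, 86.1]
ee_rot: [-2.223, -2.22, 0.005]
force: [-0.2, -0.7, -1.2]
width: 0.635
```

>>> {"name": "send_rows", "arguments": {
  "motion": [1,0,0,0.03,0,1,0,0,0.055,0,1,0,0,0.07,0,1,0,0,0.076,0,1,0,0,0.0795,0,1,0,0,0.0795,0,1,0,0,0.0795,0]
}}

```text
t: 17.55
eef_pos: [511.8, 192.3, 8.4]
ee_rot: [2.223, 2.219, 0.002]
force: [-0.0, -0.1, -0.2]
width: 0.636
```

>>> {"name": "send_rows", "arguments": {
  "motion": [0.3,0,0,0,0,0.2,0,0,0,0,0.1,0,0,0,0,0,0,0,0,0,0,0,0,0,0,0,0,0,0,0,0,0,0,0,0]
}}

```text
t: 18.13
eef_pos: [511.1, 193.2, 7.5]
ee_rot: [-2.221, -2.221, -0.0]
force: [0.7, -0.2, 0.0]
width: 0.983
```

>>> {"name": "send_rows", "arguments": {
  "motion": [0,0,0,-0.02,0,0,0,0,-0.05,0,0,0,0,-0.08,0,0,0,0,-0.115,0,0,0,0,-0.15,0,0,0,0,-0.15,0]
}}

```text
t: 18.63
eef_pos: [515.2, 195.0, 164.5]
ee_rot: [2.219, 2.218, 0.019]
force: [0.6, 0.7, 0.6]
width: 0.996
```

>>> {"name": "send_rows", "arguments": {
  "motion": [0,-0.03,0.001,0,0,0,-0.065,0.002,0,0,0,-0.1,0.003,0,0,0,-0.135,0.004,0,0,0,-0.17,0.005,0,0,0,-0.205,0.006,0,0,0,-0.24,0.007,0,0,0,-0.275,0.008,0,0,0,-0.31,0.009,0,0,0,-0.345,0.009,0,0]
}}

```text
t: 19.47
eef_pos: [519.9, -153.5, 157.4]
ee_rot: [2.221, 2.221, 0.0]
force: [0.7, 1.5, -0.0]
width: 0.998
```

>>> {"name": "send_rows", "arguments": {
  "motion": [0,-0.035,0,0,0,0,-0.07,0.001,0,0,0,-0.105,0.002,0,0,0,-0.14,0.003,0,0,0,-0.17,0.004,0,0,0,-0.193,0.0045,0,0,0,-0.203,0.0045,0,0,0,-0.203,0.0045,0,0,0,-0.203,0.0045,0,0]
}}

```text
t: 20.22
eef_pos: [524.5, -353.6, 157.0]
ee_rot: [-2.22, -2.22, -0.001]
force: [-0.1, 0.6, 0.2]
width: 1.001
```

```bash
python3 f.py 511 193 50 22 40 524 -355 45 62 76
```

```text
20.2167 [ 524.5 -353.6  157. ] [-2.22e+00 -2.22e+00 -1.00e-03] [-0.1  0.6  0.2] 1.001 2.19
top circ 521.6 192.2 39.7 mean [510.5 191.7  29.5] 418
top circ 520.5 -355.5 30.4 mean [ 502.6 -357.5   69.3] 51
side circ 511.8 193.0 28.6 mean [510.6 195.4  30.2] 554
side circ 525.9 -353.6 33.6 mean [ 524.9 -353.4   67.9] 160
```

Tin is well placed (about 511, 193). Now the cup.

>>> {"name": "send_rows", "arguments": {
  "motion": [0,-0.001,0,0.03,0,0,-0.001,0,0.06,0,0,-0.001,0,0.09,0,0,-0.001,0,0.115,0,0,-0.001,0,0.13,0,0,-0.001,0,0.136,0,0,-0.001,0,0.136,0,0,-0.001,0,0.136,0]
}}

```text
t: 21.08
eef_pos: [525.3, -355.5, 22.2]
ee_rot: [2.22, 2.222, 0.001]
force: [0.6, -0.9, 0.1]
width: 1.0
```

>>> {"name": "send_rows", "arguments": {
  "motion": [1,0,0,0,0,1,0,0,0,0,1,0,0,0,0,1,0,0,0,0,1,0,0,0,0,1,0,0,0,0,1,0,0,0,0,1,0,0,0,0,1,0,0,0,0]
}}

```text
t: 21.83
eef_pos: [525.0, -355.5, 22.0]
ee_rot: [2.221, 2.222, 0.001]
force: [-0.3, 2.4, 5.7]
width: 0.703
```

>>> {"name": "send_rows", "arguments": {
  "motion": [1,0,0,-0.02,0,1,0,0,-0.045,0,1,0,0,-0.075,0,1,0,0,-0.1,0,1,0,0,-0.11,0,1,0,0,-0.11,0,1,0,0,-0.11,0]
}}

```text
t: 22.42
eef_pos: [523.9, -355.5, 130.4]
ee_rot: [-2.221, -2.22, 0.001]
force: [-0.6, -0.3, -3.6]
width: 0.707
```

```bash
python3 -c "
from h import *
cv2.imwrite('pics/s4.png',cv2.resize(ctrl.get_image('side')['pixels'][20:200,250:500],None,fx=3,fy=3))"; python3 f.py
```

```text
22.4667 [ 523.4 -355.1  129.5] [-2.219e+00 -2.219e+00  1.000e-03] [-0.5  0.2 -2.4] 0.706 2.2
```

View pics/s4.png

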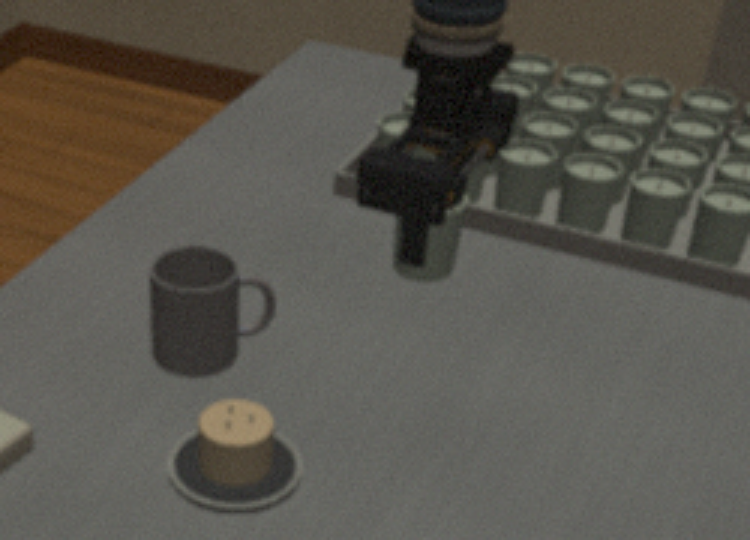

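>>> {"name": "send_rows", "arguments": {
  "motion": [1,0.03,0.006,0,0,1,0.065,0.013,0,0,1,0.1,0.02,0,0,1,0.135,0.027,0,0,1,0.17,0.034,0,0,1,0.205,0.042,0,0,1,0.24,0.049,0,0,1,0.275,0.056,0,0,1,0.31,0.063,0,0,1,0.335,0.068,0,0]
}}

```text
t: 23.3
eef_pos: [591.5, -16.4, 129.0]
ee_rot: [-2.215, -2.222, 0.003]
force: [1.0, 0.4, -1.5]
width: 0.708
```

>>> {"name": "send_rows", "arguments": {
  "motion": [1,0.025,0.005,0,0,1,0.042,0.009,0,0,1,0.0495,0.0105,0,0,1,0.0495,0.0105,0,0,1,0.0495,0.0105,0,0,1,0.0495,0.0105,0,0]
}}

```text
t: 23.8
eef_pos: [602.4, 26.3, 130.7]
ee_rot: [-2.224, -2.218, 0.004]
force: [0.3, -0.8, -2.4]
width: 0.702
```

>>> {"name": "send_rows", "arguments": {
  "motion": [1,0,0,0.03,0,1,0,0,0.06,0,1,0,0,0.085,0,1,0,0,0.1,0,1,0,0,0.106,0,1,0,0,0.1095,0,1,0,0,0.1095,0,1,0,0,0.1095,0]
}}

```text
t: 24.47
eef_pos: [604.2, 27.5, 23.2]
ee_rot: [2.222, 2.218, 0.003]
force: [-0.2, 0.1, -2.8]
width: 0.709
```

>>> {"name": "send_rows", "arguments": {
  "motion": [0.2,0,0,0,0,0.1,0,0,0,0,0,0,0,0,0,0,0,0,0,0,0,0,0,0,0,0,0,0,0,0,0,0,0,0,0]
}}

```text
t: 25.05
eef_pos: [603.1, 28.7, 22.1]
ee_rot: [2.221, 2.221, 0.0]
force: [-0.5, 0.0, 0.4]
width: 0.992
```

>>> {"name": "send_rows", "arguments": {
  "motion": [0,0,0,-0.02,0,0,0,0,-0.05,0,0,0,0,-0.08,0,0,0,0,-0.115,0,0,0,0,-0.145,0,0,0,0,-0.16,0,0,0,0,-0.16,0,0,0,0,-0.16,0]
}}

```text
t: 25.72
eef_pos: [603.3, 28.7, 182.7]
ee_rot: [2.221, 2.221, 0.002]
force: [0.0, 0.3, -1.1]
width: 0.997
```

```bash
python3 f.py 603 29 45 62 76
```

```text
25.7167 [603.3  28.7 182.7] [2.221e+00 2.221e+00 2.000e-03] [ 0.   0.3 -1.1] 0.997 1.51
top none 0
side circ 604.4 28.9 32.0 mean [604.4  30.   68. ] 227
```

>>> {"name": "send_rows", "arguments": {
  "motion": [0,0.024,-0.025,0,0,0,0.048,-0.051,0,0,0,0.072,-0.076,0,0,0,0.096,-0.102,0,0,0,0.12,-0.127,0,0,0,0.144,-0.152,0,0,0,0.168,-0.178,0,0,0,0.192,-0.203,0,0,0,0.208,-0.22,0,0,0,0.213,-0.2255,0,0]
}}

```text
t: 26.65
eef_pos: [373.6, 243.9, 180.5]
ee_rot: [-2.213, -2.227, 0.005]
force: [-0.7, -0.0, 0.5]
width: 0.999
```

>>> {"name": "send_rows", "arguments": {
  "motion": [0.4,0,0,0.03,0,0.4,0,0,0.06,0,0.4,0,0,0.09,0,0.4,0,0,0.12,0,0.4,0,0,0.125,0,0.4,0,0,0.125,0,0.4,0,0,0.125,0]
}}

```text
t: 27.23
eef_pos: [378.1, 241.5, 57.2]
ee_rot: [2.222, 2.221, -0.001]
force: [-0.1, -0.7, 0.4]
width: 0.624
```

```bash
python3 f.py 378 241 18 24 40 378 241 45 4 14; python3 -c "
from h import *
cv2.imwrite('pics/s5.png',cv2.resize(ctrl.get_image('side')['pixels'][220:400,250:450],None,fx=3,fy=3))"
```

```text
27.2333 [378.1 241.5  57.2] [ 2.222e+00  2.221e+00 -1.000e-03] [-0.1 -0.7  0.4] 0.624 0.89
top none 0
top none 0
side none 9
side circ 378.5 241.6 33.3 mean [364.  248.5   8.6] 369
```

View pics/s5.png

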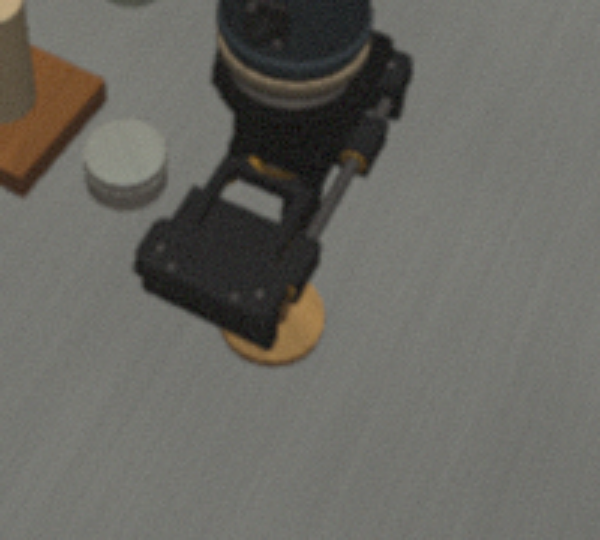

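>>> {"name": "send_rows", "arguments": {
  "motion": [0.4,0,0,0.025,0,0.4,0,0,0.04,0,0.4,0,0,0.045,0,0.4,0,0,0.045,0,0.4,0,0,0.045,0]
}}

```text
t: 27.9
eef_pos: [378.0, 242.0, 12.6]
ee_rot: [2.221, 2.221, 0.001]
force: [0.4, -0.4, 0.8]
width: 0.599
```

>>> {"name": "send_rows", "arguments": {
  "motion": [0.6,0,0,0,0,0.8,0,0,0,0,1,0,0,0,0,1,0,0,0,0,1,0,0,0,0,1,0,0,0,0,1,0,0,0,0,1,0,0,0,0,1,0,0,0,0,1,0,0,0,0],
  "grip_force": 15
}}

```text
t: 28.73
eef_pos: [377.7, 241.8, 12.2]
ee_rot: [-2.221, -2.221, -0.0]
force: [-0.6, -0.5, 5.1]
width: 0.245
```

>>> {"name": "send_rows", "arguments": {
  "motion": [1,0,0,-0.02,0,1,0,0,-0.05,0,1,0,0,-0.08,0,1,0,0,-0.11,0,1,0,0,-0.13,0,1,0,0,-0.14,0,1,0,0,-0.14,0,1,0,0,-0.14,0]
}}

```text
t: 29.4
eef_pos: [377.2, 241.4, 151.4]
ee_rot: [-2.221, -2.221, 0.001]
force: [-0.1, -0.4, -1.2]
width: 0.245
```

```bash
python3 f.py 378 241 45 120 155
```

```text
29.4 [377.2 241.4 151.4] [-2.221e+00 -2.221e+00  1.000e-03] [-0.1 -0.4 -1.2] 0.245 0.9
top none 0
side circ 359.6 241.9 25.9 mean [356.  245.  146.8] 291
```

>>> {"name": "send_rows", "arguments": {
  "motion": [1,-0.018,0.019,0,0,1,-0.042,0.044,0,0,1,-0.066,0.07,0,0,1,-0.09,0.095,0,0,1,-0.114,0.121,0,0,1,-0.138,0.146,0,0,1,-0.162,0.172,0,0,1,-0.186,0.197,0,0,1,-0.204,0.216,0,0,1,-0.213,0.2255,0,0]
}}

```text
t: 30.33
eef_pos: [604.3, 24.8, 149.8]
ee_rot: [2.226, 2.216, -0.005]
force: [-0.2, -0.3, 0.5]
width: 0.249
```

>>> {"name": "send_rows", "arguments": {
  "motion": [1,0,0,0,0,1,0,0,0,0,1,0,0,0.015,0,1,0,0,0.03,0,1,0,0,0.042,0,1,0,0,0.05,0,1,0,0,0.05,0,1,0,0,0.05,0]
}}

```text
t: 31.0
eef_pos: [602.5, 29.5, 101.7]
ee_rot: [-2.22, -2.222, 0.001]
force: [0.7, -0.6, 0.3]
width: 0.246
```

```bash
python3 f.py 603 29 50 62 76 603 29 50 88 106;python3 -c "
from h import *
cv2.imwrite('pics/s6.png',cv2.resize(ctrl.get_image('side')['pixels'][70:270,180:400],None,fx=3,fy=3))"
```

```text
31.0 [602.5  29.5 101.7] [-2.220e+00 -2.222e+00  1.000e-03] [ 0.7 -0.6  0.3] 0.246 1.51
top none 0
top none 0
side circ 603.4 30.3 30.7 mean [594.6  45.7  68.3] 120
side circ 603.6 30.8 32.7 mean [594.2  39.3  99.1] 313
```

View pics/s6.png

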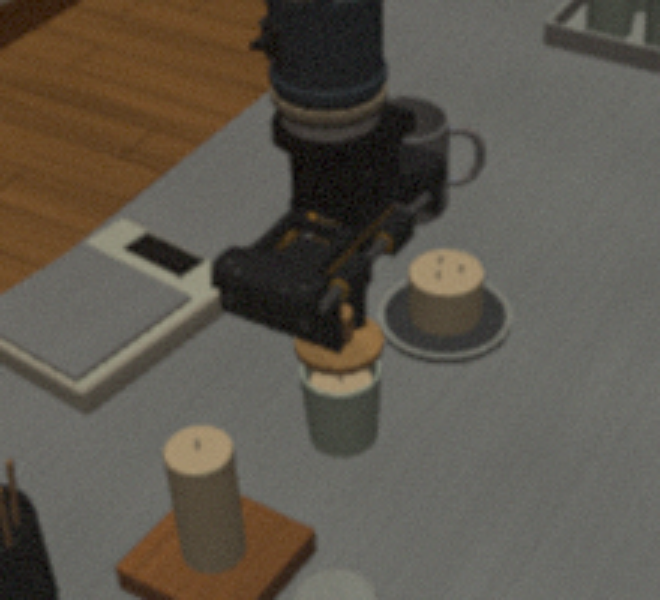

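>>> {"name": "send_rows", "arguments": {
  "motion": [1,0,0,0.008,0,1,0,0,0.014,0,1,0,0,0.018,0,1,0,0,0.0195,0,1,0,0,0.0195,0,1,0,0,0.0195,0]
}}

```text
t: 31.75
eef_pos: [602.9, 28.6, 82.4]
ee_rot: [-2.221, -2.221, 0.0]
force: [-1.0, -0.0, 2.0]
width: 0.248
```

>>> {"name": "send_rows", "arguments": {
  "motion": [0.7,0,0,0,0,0.6,0,0,0,0,0.5,0,0,0,0,0.4,0,0,0,0,0.4,0,0,0,0,0.4,0,0,0,0,0.4,0,0,0,0]
}}

```text
t: 32.33
eef_pos: [603.1, 28.7, 82.5]
ee_rot: [-2.222, -2.221, -0.0]
force: [0.2, 0.9, -0.2]
width: 0.582
```

>>> {"name": "send_rows", "arguments": {
  "motion": [0.4,0,0,-0.01,0,0.4,0,0,-0.03,0,0.4,0,0,-0.06,0,0.4,0,0,-0.09,0,0.4,0,0,-0.12,0,0.4,0,-0.02,-0.14,0,0.4,0,-0.05,-0.15,0,0.4,0.0,-0.08,-0.15,0,0.4,0,-0.11,-0.15,0,0.4,0,-0.12,-0.15,0]
}}

```text
t: 33.17
eef_pos: [479.2, 28.5, 233.3]
ee_rot: [-2.22, -2.221, 0.001]
force: [-0.6, 0.0, -1.0]
width: 0.602
```

>>> {"name": "send_rows", "arguments": {
  "motion": [0,-0.035,0,0,0,0,-0.07,0,0,0,0,-0.105,0,0,0,0,-0.14,0,0,0,0,-0.175,0,0,0,0,-0.21,0,0,0,0,-0.245,0,0,0,0,-0.28,0,0,0,0,-0.28,0,0,0,0,-0.28,0,0,0]
}}

```text
t: 34.0
eef_pos: [482.7, -253.8, 232.9]
ee_rot: [2.226, 2.215, -0.0]
force: [0.4, 0.6, -0.8]
width: 1.001
```

```bash
python3 f.py 603 29 50 62 74 603 29 50 75 82 603 29 50 98 110 609 190 40 118 130 596 -131 50 49 60 511 193 35 24 36 609 189 85 20 30 715 -274 60 88 100 720 283 45 75 90; python3 -c "
from h import *
cv2.imwrite('pics/s7.png',ctrl.get_image('side')['pixels']);cv2.imwrite('pics/t7.png',ctrl.get_image('top')['pixels'])"
```

```text
34.0 [ 482.7 -253.8  232.9] [ 2.226  2.215 -0.   ] [ 0.4  0.6 -0.8] 1.001 2.06
top none 9
top circ 601.8 28.2 33.0 mean [600.4  28.4  78.1] 479
top circ 601.5 28.2 10.9 mean [601.5  28.2 103.9] 68
top circ 608.3 191.3 22.4 mean [607.8 190.8 124.7] 305
top circ 596.2 -132.8 31.8 mean [ 595.5 -132.6   54.8] 520
top circ 510.1 192.5 28.2 mean [510.  191.9  29.9] 404
top circ 599.1 187.9 75.5 mean [599.3 181.1  25. ] 1095
top circ 713.5 -274.7 42.4 mean [ 714.3 -274.6   93.6] 238
top circ 719.5 281.8 34.4 mean [717.7 280.9  79.7] 375
side circ 600.6 36.5 31.5 mean [593.1  50.7  67.5] 78
side circ 604.1 30.3 34.8 mean [600.5  34.4  79.2] 362
side circ 603.3 29.1 11.8 mean [603.2  30.8 104.1] 69
side circ 611.2 193.0 23.6 mean [608.9 194.4 125.2] 350
side circ 597.6 -131.9 33.0 mean [ 596.9 -128.5   55.7] 347
side circ 511.4 193.7 28.6 mean [510.8 195.   30.5] 536
side circ 593.4 205.7 73.6 mean [599.5 200.2  25.7] 1300
side circ 715.2 -272.0 44.7 mean [ 714.8 -271.4   93.4] 210
side circ 721.5 282.9 35.4 mean [719.1 284.5  80.2] 654
```

View pics/s7.png

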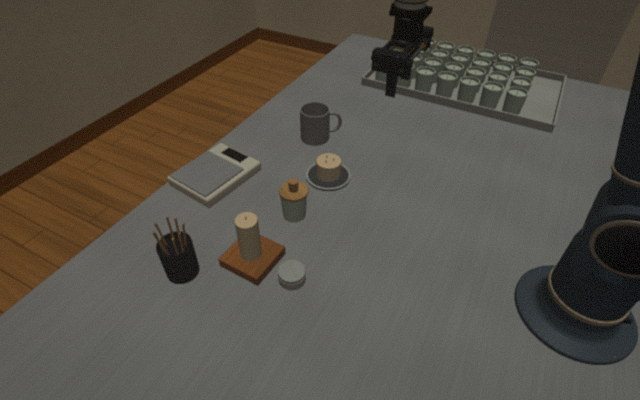

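View pics/t7.png

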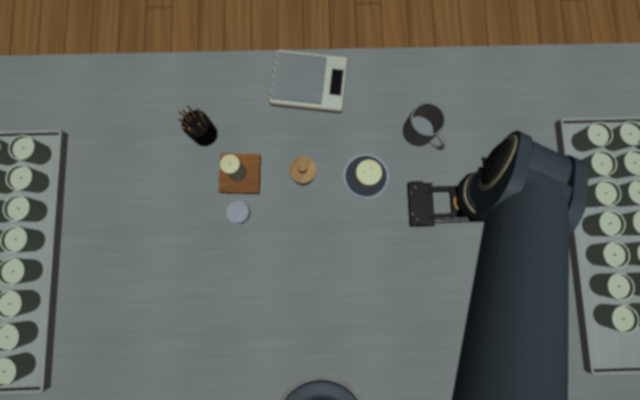

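```bash
python3 -c "
from plant import ctrl
print(ctrl.job_done())"
```

```text
the job is handed in; nothing more can be done
None
```

I laid out the whole sample set and handed the job in at about 34 s of robot time. All five pieces are upright and released, with the open gripper raised clear of them. `job_done` gives no verdict, so the results below are my own last measurements from the two cameras, which agree to about 1–3 mm.

| Item | Measured position (mm) | Target (mm) | Offset | Limit |
|---|---|---|---|---|
| Tall candle on block | (609, 191) to (611, 193) | (609, 189) | 2–4 mm | 14 mm |
| Broad candle on plate | (597, -132) | (596.5, -131.5) | about 1 mm | 14 mm |
| Cup on counter (seen just after release, before the lid) | (604, 29) | (603, 29) | about 1 mm | 15 mm |
| Lid on cup | (602–604, 28–30) | cup centre | within 2 mm | 10 mm |
| Tin in front of block | (511, 193) | (511, 193) | about 1 mm | 15 mm sideways; gap 3–37 mm |

- **Lid:** its disc top is at about 78 mm and its knob top at about 104 mm, so it is resting on the rim.
- **Tin:** the gap to the block is about 20 mm.
- **Stick pot and mug:** both are within about 1–2 mm of where they started.
- **Failed or odd checks:** after the lid went on, the cup itself could not be measured cleanly because the lid hides its rim. The last block readings were also distorted by the candle and tin, so I used the block position from the start; the block is fixed.

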